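# Slide the chip tray home under the key-cutting machine

### The job

Put the empty chip tray back in the key-cutting machine: take the narrower of the two steel trays by its handle and slide it straight into the low bay under the machine's orange vise deck until it is fully home, its front plate up against the machine. Let go of it there, and leave the wider tray, which does not fit, where it is.

Things in the scene. Friction and masses are not known exactly. Their poses are not given: they have to be found in the camera images.
- narrow_tray: Narrower steel chip tray, 0.22 kg, flat on the bench. Origin: bench level, rear face of front plate, midway; x points from handle to tray's rear. Tray x 0..110 mm, 104 wide, 28 high; front plate 140 wide, 43 high, 5 thick. Black upright handle plate x -60..-24 mm, 14 thick across y, 6 to 62 mm high: pinch from above. Its low bar (x -24..-5) is 33 high. Slides easily; need not be lifted.
- wide_tray: Wider chip tray, not to be used: same make, axes, origin and handle, but the tray is 156 mm wide and its front plate 180 mm, 0.28 kg. The trays stand left and right of the machine, either way round.
- bay_mouth (a point): Bay mouth of the fixed white and orange key machine: point on the bench midway in the machine's front face; x points into the bay. Opening 124 mm wide, 50 high, 130 deep, walls 26 thick, no floor. Deck top at 74 mm; on it from x 60 mm vises to 140 high; casing from x 120 mm, 165 high. Home: front plate against the wall fronts, tray origin at this point, x axes alike.

How it is judged (in metres and radians):
At the end, for the whole second after the job is handed in: The narrow tray lies flat and at rest in the bay, its front plate within 12 mm of the machine's front face, within 16 mm of the bay's middle and 10 degrees of straight; the wide tray stands flat within 30 mm of where it was (x of narrow_tray in the frame of bay_mouth between -0.012 and 0.01 m and y of narrow_tray in the frame of bay_mouth between -0.016 and 0.016 m and angle between the x axis of narrow_tray and the x axis of bay_mouth, either way round below 0.175 rad and angle between each of narrow_tray, wide_tray's own z axis and vertical below 0.1 rad and height (world z) of narrow_tray below 0.012 m and linear speed of narrow_tray below 0.02 m/s and distance of wide_tray from where it was at the start of the episode below 0.03 m); the robot touches nothing.
It also fails if it takes over 38 s, if anything falls off the work surface, if the arm or the gripper's body presses on something with over 40 N, if the wrist force passes 120 N, or if a joint passes its speed limit or range.

### The arm

A 7-joint arm with a two-finger parallel gripper is mounted at the origin on the work surface. World frame = base frame: x ahead of the robot, y to its left, z up, the work surface at z = 0. Lengths are in mm, angles in rad, forces in N, time in s.
With the tool pointing down it reaches from about 425 to 925 mm from the base axis. Payload 6.8 kg.
Tool frame: the origin (TCP) lies midway between the tips of the shut fingers; the grasp point (between the pads) lies 19 mm behind it; z points along the fingers, y is the line along which they close (so a half turn about z gives the same grasp; the last joint's range is limited). The gripper opens to 88 mm and grips with 3 to 60 N. Pads are 20 mm wide; open, the fingers measure 115 mm over their backs; the gripper's body (75 mm by 178 mm) begins 61 mm behind the grasp point.
Start: joints at [-1.244, 0.477, 0.022, 1.555, -0.011, 1.109, -0.083], TCP at [284.328, 612.213, 222.664] pointing down, gripper open.
Joint ranges: [-2.96, 2.96], [-0.34, 2.1], [-1.41, 1.46], [0.24, 2.44], [-1.37, 4.51], [0.17, 1.92], [-2.96, 2.96]. Speed limits (rad/s): [2.39, 2.39, 3.14, 3.14, 3.14, 3.14, 3.14].

### API

Orientations are given as a rotation vector (axis times angle).
In Python, from bench import readout, cams, bot gives the robot as it stands. The module is installed in compiled form; this text tells all that it offers.
- The arm moves only by the tool apply_moves, never from a script. Its argument "commands" is a list of rows, each a list of 7 numbers: the turn, a rotation vector about the tool's x, y, z in units of pi rad (1.0 is pi rad), then the shift along the tool's x, y, z in units of 0.3 m (1.0 is 0.3 m), then the closure, from -1 (fully open) to 1 (shut). In form: [[ax, ay, az, dx, dy, dz, grip], ...]. A call has 1 to 5 rows; each row is the pose to reach, as a shift and turn from the pose commanded when the call began, along the tool's axes at that moment, turning the shorter way round; what a row does not reach only later rows make up. A row lasts 1/8 s, in which the tool goes at most 62.5 mm and 10.7 degrees, less where a joint would pass 70% of its speed; a pose out of reach is approached as far as the arm can. A call with a number of a shift or a turn outside -1 to 1 is refused whole. A call with a gripper value outside its range is refused whole. The fingers move at their own pace and stop on an object; "force" is the grip in N (left out, the last holds). Time passes only in rows, so rows that repeat a pose let the fingers close. It gives the time, the measured TCP pose, the force, the opening and the grip force at its end, in the units of the state.
- readout.observe(): the state, without advancing time (a new reading comes with each control period).
- cams.capture(name): name is "side" or "top" or "wrist"; returns the picture (400x640x3 uint8, red, green, blue); there is no depth.
- cams.camera_info(name): a dict with "fx", "fy", "cx", "cy" (pixels), "rvec" (rotation vector, rad) and "tvec" (3), from world to camera coordinates, as OpenCV has them. Camera axes: x right, y down, z forward; pixel columns grow to the right and rows downward; lengths in mm; the calibration is good to about 2 mm. The wrist camera is an equidistant fisheye: a pixel r from the principal point sees the ray r / f radians off the axis. A picture is of the moment at which its call begins: read the wrist's pose just before it. camera_info takes no time and is no camera call; for the wrist camera it gives the pose at the moment of the call.
- bot.job_done(): hands the job in; it is judged then, once.
The state is a dict: "clock": time; "qpos": joint angles; "joint_velocities": joint speeds; "effort": joint torques, N m; "position": TCP position; "eef_rot": TCP orientation; "ft_force": force on the tool from outside, world axes, zero at the start; "torque": the same for the moment, N m; "grip_width": finger opening in mm; "gripper_force": force on a finger pad.
Only numpy, scipy, OpenCV 4.12 (cv2) and the standard library are available. Lean on these libraries where they do the work, as an engineer would, in place of code of your own. Each camera call takes 0.05 s, during which the arm holds its last target. There are 200 camera calls.

## Working session

There is one attempt and no reset: what is moved stays moved. The work goes in short steps, Python scripts to look and compute and a tool call to move; the robot and the scene stay as the last step left them, time stands still between calls to the robot, and variables do not carry over. Pictures are saved under pics/ and viewed, at most 10 in all, crops included, and the job is handed in when it is done.

Besides the shell and the picture viewer there is one more tool, called after ">>>" as name(argument=value, ...), one argument or row to a line, values as JSON. apply_moves: Moves the arm, as the interface text tells. Its arguments: {"type":"object","properties":{"commands":{"type":"array","items":{"type":"array","items":{"type":"number"}}},"force":{"type":"number"}},"required":["commands"]}

```bash
mkdir -p pics; python3 - <<'E'
from bench import readout, cams, bot
import cv2
s=readout.observe(); print(s['clock'],s['position'],s['eef_rot'],s['grip_width'])
for n in ('top','side'):
    im=cams.capture(n); cv2.imwrite(f'pics/{n}0.png',im[:,:,::-1]); print(n,cams.camera_info(n))
E
```

```text
0.0 [284.06996121 611.6233524  221.68193304] [-6.77470144e-01 -3.06742288e+00  2.86285347e-03] 87.93428977127986
top {'fx': 514.132587582665, 'fy': 514.132587582665, 'cx': 323.40728125090635, 'cy': 203.42650365589517, 'rvec': array([ 2.21033034, -2.19708283,  0.04375442]), 'tvec': array([ -21.55799053,  565.07078193, 1207.86284433])}
side {'fx': 507.94126811206104, 'fy': 507.94126811206104, 'cx': 312.6717089422598, 'cy': 195.65317753626212, 'rvec': array([ 0.38291612, -2.81218649,  1.08540359]), 'tvec': array([560.46735714, 148.702028  , 932.33559098])}
```

View pics/top0.png

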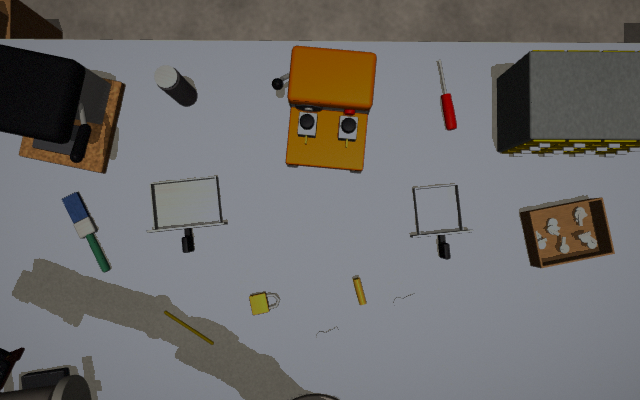

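View pics/side0.png

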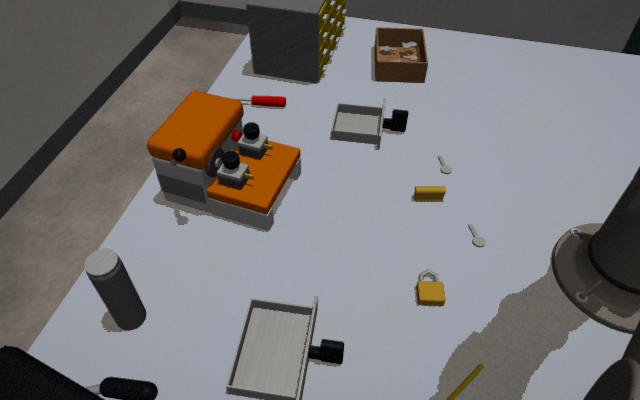

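The narrow tray is on the right in the top view: plate about (411..470, 232), handle about (444, 246). The machine front edge runs about (287,165) to (365,170). Next I zoom in on both.

```bash
cat > h.py <<'E'
import numpy as np, cv2
from bench import cams
def ray(n,px,z,ci=None):
    "pixel rays of a pinhole camera onto plane z"
    ci=ci or cams.camera_info(n)
    R=cv2.Rodrigues(np.array(ci['rvec']))[0]; c=-R.T@ci['tvec']
    px=np.atleast_2d(px).astype(float)
    d=np.c_[(px[:,0]-ci['cx'])/ci['fx'],(px[:,1]-ci['cy'])/ci['fy'],np.ones(len(px))]
    if n=='wrist':
        m=np.c_[px[:,0]-ci['cx'],px[:,1]-ci['cy']]/ci['fx']; th=np.linalg.norm(m,axis=1)
        d=np.c_[m*(np.sin(th)/th)[:,None],np.cos(th)]
    d=d@R
    return c+d*((z-c[2])/d[:,2])[:,None]
E
python3 - <<'E'
import cv2, numpy as np
from h import ray
im=cv2.imread('pics/top0.png')
a=cv2.resize(im[175:265,400:480],None,fx=5,fy=5,interpolation=cv2.INTER_NEAREST)
b=cv2.resize(im[90:180,280:380],None,fx=4,fy=4,interpolation=cv2.INTER_NEAREST)
o=np.zeros((450,800,3),np.uint8); o[:450,:400]=a; o[:360,400:]=b
cv2.imwrite('pics/crop1.png',o)
hsv=cv2.cvtColor(im,cv2.COLOR_BGR2HSV)
m=cv2.inRange(hsv,(5,150,60),(22,255,255)); m[:,:270]=0;m[:,400:]=0;m[180:]=0
c=max(cv2.findContours(m,0,2)[0],key=cv2.contourArea); 
print('orange',cv2.boundingRect(c))
# lowest orange pixel per column on the deck
cols=np.arange(290,362); rows=np.array([np.flatnonzero(m[:,x]).max() for x in cols])
p=ray('top',np.c_[cols,rows+.5],74); print('deck front rows',rows[::6]); print(p[::12].round())
k=np.polyfit(p[:,1],p[:,0],1);print('front line x=',k,'deg',np.degrees(np.arctan(k[0])))
for r in (130,140,150,160): 
    cc=np.flatnonzero(m[r]); q=ray('top',[[cc.min()-.5,r],[cc.max()+.5,r]],74); print(r,cc.min(),cc.max(),q.round(1)[:,:2].tolist())
g=cv2.inRange(hsv,(0,0,0),(179,255,50)); g[:232]=0; g[265:]=0; g[:,:430]=0; g[:,460:]=0
c=max(cv2.findContours(g,0,2)[0],key=cv2.contourArea); print('handle',cv2.minAreaRect(c))
E
```

```text
orange (288, 46, 88, 63)
deck front rows [163 164 164 165 165 166 167 167 168 168 169 169]
[[652.  58.  74.]
 [650.  31.  74.]
 [648.   4.  74.]
 [644. -23.  74.]
 [642. -50.  74.]
 [640. -77.  74.]]
front line x= [8.71581530e-02 6.46891249e+02] deg 4.981206449329015
130 289 365 [[728.3, 61.8], [729.4, -112.1]]
140 288 364 [[705.5, 63.9], [706.7, -109.9]]
150 287 363 [[682.9, 65.9], [684.0, -107.7]]
160 286 363 [[660.2, 68.0], [661.3, -107.8]]
handle ((443.5, 246.5), (23.0, 11.0), 90.0)
```

View pics/crop1.png

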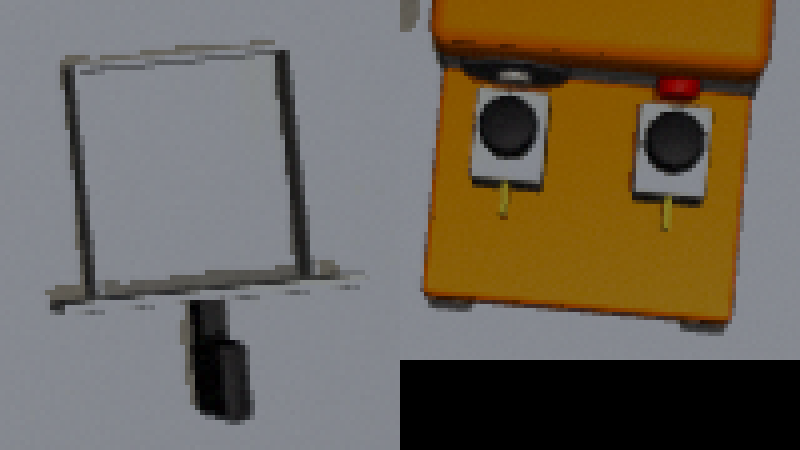

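The crop shows the narrow tray with its plate's front top edge about (410,235)–(473,230), its handle top about (447,251), and the machine's wall bases about (292,166) and (357,172).

```bash
python3 - <<'E'
import numpy as np
from h import ray
from bench import readout
P=lambda l,px,z: print(l,ray('top',px,z).round(1)[:,:2].tolist())
C=lambda pts:[[400+a/5-.1,175+b/5-.1] for a,b in pts]
P('handle top',C([(234,380),(234,342),(236,418)]),62)
P('plate top ends',C([(50,302),(365,275)]),43)
P('tray rear corners',C([(65,62),(285,48)]),28)
P('wall base outer-ish',[[292,166.5],[357,172.5]],0)
P('deck corners',[[286,164],[363.5,170.2]],74)
P('obj',[[360,278],[404,297],[412,293],[280,300]],0)
import cv2
from scipy.spatial.transform import Rotation as R
s=readout.observe(); print(s['position'],R.from_rotvec(s['eef_rot']).as_matrix().round(3))
E
```

```text
handle top [[457.4, -297.7], [474.6, -297.8], [440.3, -298.6]]
plate top ends [[491.7, -217.7], [505.0, -362.9]]
tray rear corners [[603.6, -227.3], [610.8, -330.3]]
wall base outer-ish [[653.7, 57.6], [640.2, -98.2]]
deck corners [[651.2, 66.8], [638.3, -107.9]]
obj [[388.7, -106.3], [344.3, -210.9], [353.9, -230.0], [335.6, 83.5]]
[284.1164462  611.72321839 221.80747043] [[-0.907  0.421 -0.001]
 [ 0.421  0.907 -0.001]
 [-0.    -0.002 -1.   ]]
```

>>> apply_moves(
  commands=[
    [0,0,-0.169,-0.927,-0.415,0,-1],
    [0,0,-0.169,-0.927,-0.415,0,-1],
    [0,0,-0.169,-0.927,-0.415,0,-1],
    [0,0,-0.169,-0.927,-0.415,0,-1],
    [0,0,-0.169,-0.927,-0.415,0,-1],
  ],
)

```text
clock: 0.72
position: [485.5, 379.6, 222.4]
eef_rot: [0.149, -3.138, 0.001]
ft_force: [0.8, -0.1, 0.2]
grip_width: 87.6
gripper_force: 0.0
```

>>> apply_moves(
  commands=[
    [0,0,0,-0.09,-0.97,0,-1],
    [0,0,0,-0.09,-0.97,0,-1],
    [0,0,0,-0.09,-0.97,0,-1],
    [0,0,0,-0.09,-0.97,0,-1],
    [0,0,0,-0.09,-0.97,0,-1],
  ],
)

```text
clock: 1.35
position: [538.9, 91.5, 222.5]
eef_rot: [0.146, -3.138, 0.001]
ft_force: [0.7, 0.6, 0.8]
grip_width: 87.8
gripper_force: 0.0
```

>>> apply_moves(
  commands=[
    [0,0,0,0.04,-0.97,0,-1],
    [0,0,0,0.04,-0.97,0,-1],
    [0,0,0,0.04,-0.97,0,-1],
    [0,0,0,0.04,-0.97,0,-1],
    [0,0,0,0.04,-0.97,0,-1],
  ],
)

```text
clock: 1.98
position: [554.0, -199.3, 222.5]
eef_rot: [0.146, -3.138, 0.001]
ft_force: [-0.1, 0.4, -0.8]
grip_width: 87.8
gripper_force: 0.0
```

>>> apply_moves(
  commands=[
    [0,0,0,0.342,-0.289,0.2,-1],
    [0,0,0,0.342,-0.289,0.2,-1],
    [0,0,0,0.342,-0.289,0.2,-1],
    [0,0,0,0.342,-0.289,0.2,-1],
  ],
)

```text
clock: 2.48
position: [459.1, -292.9, 161.9]
eef_rot: [0.145, -3.136, -0.001]
ft_force: [0.4, 1.2, -1.2]
grip_width: 87.6
gripper_force: 0.0
```

```bash
python3 - <<'E'
from bench import readout, cams
import cv2,json
s=readout.observe(); ci=cams.camera_info('wrist'); im=cams.capture('wrist'); cv2.imwrite('pics/w1.png',im[:,:,::-1])
json.dump({k:(v.tolist() if hasattr(v,'tolist') else v) for k,v in ci.items()},open('w1.json','w')); print(s['position'],s['eef_rot'],ci)
E
```

```text
[ 459.13394123 -292.87522191  161.85154129] [ 1.45133805e-01 -3.13603413e+00 -1.08863359e-03] {'fx': 309.70691628693146, 'fy': 309.70691628693146, 'cx': 317.23144104499806, 'cy': 203.4581823422532, 'rvec': array([-1.98575092, -2.17803758, -0.29505602]), 'tvec': array([ 334.36198762, -432.06755819,  219.24015317])}
```

View pics/w1.png

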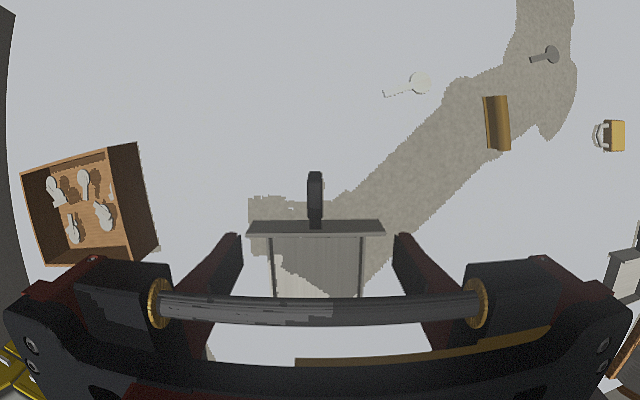

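The wrist view shows the handle centred between the fingers at about (315,172–220), and the plate at rows 220–236, columns 246–385.

```bash
python3 - <<'E'
import numpy as np, json, cv2
from h import ray
ci=json.load(open('w1.json'))
R=cv2.Rodrigues(np.array(ci['rvec']))[0]; print('cam',-R.T@ci['tvec'])
P=lambda l,px,z: print(l,ray('wrist',px,z,ci).round(1)[:,:2].tolist())
im=cv2.imread('pics/w1.png',0)
for r in (175,185,195,205): c=np.flatnonzero(im[r,290:345]<70)+290; print(r,c.min(),c.max())
P('handle sides',[[307.5,185],[323,185],[308,205],[323,205]],62)
P('handle end z62',[[315,171],[315,220]],62)
P('plate rows',[[250,221],[384,221],[246,235],[386,234]],43)
E
```

```text
cam [ 387.90311387 -300.22634977  325.48712958]
175 308 321
185 307 321
195 307 321
205 307 321
handle sides [[444.2, -303.2], [442.9, -289.8], [462.1, -301.2], [460.9, -288.0]]
handle end z62 [[431.3, -297.8], [475.5, -293.8]]
plate rows [[488.9, -356.5], [476.9, -226.1], [504.1, -360.3], [490.2, -221.8]]
```

>>> apply_moves(
  commands=[
    [0,0,0,0.011,-0.007,0.2,-1],
    [0,0,0,0.011,-0.007,0.35,-1],
    [0,0,0,0.011,-0.007,0.453,-1],
    [0,0,0,0.011,-0.007,0.453,-1],
    [0,0,0,0.011,-0.007,0.453,-1],
  ],
)

```text
clock: 3.15
position: [459.8, -294.0, 28.0]
eef_rot: [-0.153, 3.136, -0.001]
ft_force: [0.5, -0.1, 0.1]
grip_width: 87.6
gripper_force: 0.0
```

>>> apply_moves(
  commands=[
    [0,0,0,0,0,0,1],
    [0,0,0,0,0,0,1],
    [0,0,0,0,0,0,1],
    [0,0,0,0,0,0,1],
    [0,0,0,0,0,0,1],
  ],
  force=25,
)

```text
clock: 3.78
position: [458.0, -294.3, 26.8]
eef_rot: [0.151, -3.138, -0.0]
ft_force: [0.9, 0.4, -0.3]
grip_width: 41.5
gripper_force: 0.0
```

>>> apply_moves(
  commands=[
    [0,0,0,0,0,0,1],
    [0,0,0,0,0,0,1],
    [0,0,0,0,0,0,1],
    [0,0,0,0,0,0,1],
    [0,0,0,0,0,0,1],
  ],
)

```text
clock: 4.4
position: [457.9, -294.3, 26.7]
eef_rot: [0.151, -3.138, 0.0]
ft_force: [0.9, -0.4, -0.7]
grip_width: 14.1
gripper_force: 25.0
```

>>> apply_moves(
  commands=[
    [0,0,0.006,-0.011,0.095,0,1],
    [0,0,0.012,-0.022,0.19,0,1],
    [0,0,0.018,-0.033,0.285,0,1],
    [0,0,0.024,-0.045,0.38,0,1],
    [0,0,0.029,-0.056,0.477,0,1],
  ],
)

```text
clock: 5.03
position: [460.9, -149.3, 26.7]
eef_rot: [0.006, -3.142, -0.0]
ft_force: [0.3, -0.9, -1.8]
grip_width: 14.1
gripper_force: 25.0
```

>>> apply_moves(
  commands=[
    [0,0,0.006,-0.003,0.096,0,1],
    [0,0,0.012,-0.007,0.192,0,1],
    [0,0,0.018,-0.01,0.288,0,1],
    [0,0,0.024,-0.014,0.384,0,1],
    [0,0,0.029,-0.017,0.48,0,1],
  ],
)

```text
clock: 5.65
position: [465.2, -5.3, 26.7]
eef_rot: [-0.136, -3.138, -0.0]
ft_force: [0.2, -0.8, -1.9]
grip_width: 14.1
gripper_force: 25.0
```

```bash
python3 - <<'E'
from bench import readout, cams
import cv2,json,numpy as np
s=readout.observe(); print(s['position'],s['eef_rot'],s['ft_force'])
im=cams.capture('top')[:,:,::-1]; w=cams.capture('wrist')[:,:,::-1]
ci=cams.camera_info('wrist'); json.dump({k:(v.tolist() if hasattr(v,'tolist') else v) for k,v in ci.items()},open('w2.json','w'))
o=np.zeros((600,800,3),np.uint8)
a=cv2.resize(im[90:290,220:420],None,fx=2,fy=2,interpolation=cv2.INTER_NEAREST); o[:400,:400]=a
o[:400,400:]=w[:,120:520]; cv2.imwrite('pics/t2.png',o[:400]); cv2.imwrite('pics/top2.png',im)
E
```

```text
[465.23941217  -5.27269665  26.71466205] [-1.36266599e-01 -3.13846113e+00 -2.55555305e-05] [ 0.20534951 -0.8193954  -1.85311896]
```

View pics/t2.png

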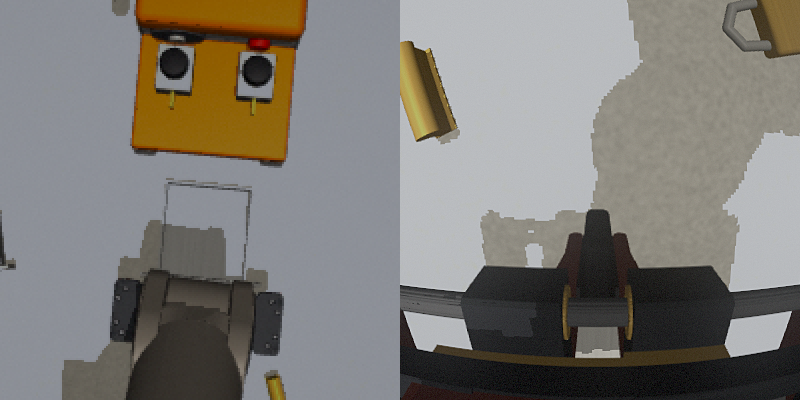

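The tray is aligned in front of the bay: rear corners at about (303,180.5) and (345.5,184.5), deck front corners at about (286,164) and (363.5,170). I'll compute the lateral error.

```bash
python3 - <<'E'
import numpy as np
from h import ray
r=ray('top',[[303,180.5],[345.5,184.5]],28)[:,:2]; d=ray('top',[[286,164],[363.5,170.2]],74)[:,:2]
t=(465.2,-5.3); o=d.mean(0); yaw=-.087; u=np.array([np.cos(yaw),np.sin(yaw)]); v=np.array([-u[1],u[0]])
f=lambda p:((p-o)@np.c_[u,v]).round(1)
print(o.round(1),'rear',r.round(1).tolist(),'rear mid in bay',f(r.mean(0)),'corners',f(r).tolist(),'tool',f(np.array(t)))
for q in (r,d): e=q[0]-q[1]; print('yaw',np.degrees(np.arctan2(-e[0],e[1])),np.hypot(*e))
E
```

```text
[644.7 -20.6] rear [[617.9, 29.9], [609.2, -69.5]] rear mid in bay [-31.1  -2. ] corners [[-31.1, 48.0], [-31.2, -51.9]] tool [-180.2   -0.4]
yaw -5.035870184097089 99.87133219600952
yaw -4.232213256406558 175.12116751191968
```

>>> apply_moves(
  commands=[
    [0,0,0,-0.08,0.003,0,1],
    [0,0,0,-0.16,0.003,0,1],
    [0,0,0,-0.24,0.003,0,1],
    [0,0,0,-0.32,0.003,0,1],
    [0,0,0,-0.4,0.003,0,1],
  ],
)

```text
clock: 6.38
position: [585.2, -17.2, 26.4]
eef_rot: [-0.136, -3.138, 0.001]
ft_force: [0.7, -0.2, -2.0]
grip_width: 14.0
gripper_force: 25.0
```

>>> apply_moves(
  commands=[
    [0,0,0,-0.013,0,0,1],
    [0,0,0,-0.027,0,0,1],
    [0,0,0,-0.04,0,0,1],
    [0,0,0,-0.053,0,0,1],
  ],
)

```text
clock: 6.88
position: [600.5, -17.0, 26.7]
eef_rot: [-0.135, -3.138, -0.0]
ft_force: [0.9, 0.3, -1.5]
grip_width: 13.8
gripper_force: 25.0
```

>>> apply_moves(
  commands=[
    [0,0,0,-0.006,0,0,1],
    [0,0,0,-0.012,0,0,1],
    [0,0,0,-0.018,0,0,1],
  ],
)

```text
clock: 7.25
position: [604.3, -17.2, 26.4]
eef_rot: [-0.135, -3.135, -0.0]
ft_force: [-9.4, 1.0, 8.6]
grip_width: 13.7
gripper_force: 25.0
```

>>> apply_moves(
  commands=[
    [0,0,0,-0.004,0,0,1],
    [0,0,0,-0.004,0,0,1],
  ],
)

```text
clock: 7.5
position: [604.4, -17.2, 26.5]
eef_rot: [-0.135, -3.133, -0.001]
ft_force: [-9.1, 0.6, 7.0]
grip_width: 14.0
gripper_force: 25.0
```

```bash
python3 - <<'E'
from bench import readout, cams
import cv2,numpy as np
s=readout.observe(); print(s['position'],s['ft_force'],s['clock'])
a=cams.capture('top')[90:290,220:420,::-1]; b=cams.capture('side')[130:330,130:330,::-1]
cv2.imwrite('pics/t3.png',cv2.resize(np.hstack([a,b]),None,fx=2,fy=2,interpolation=cv2.INTER_CUBIC))
E
```

```text
[604.35408171 -17.24932338  26.47939714] [-9.06110905  0.63185292  7.02975033] 7.5
```

View pics/t3.png

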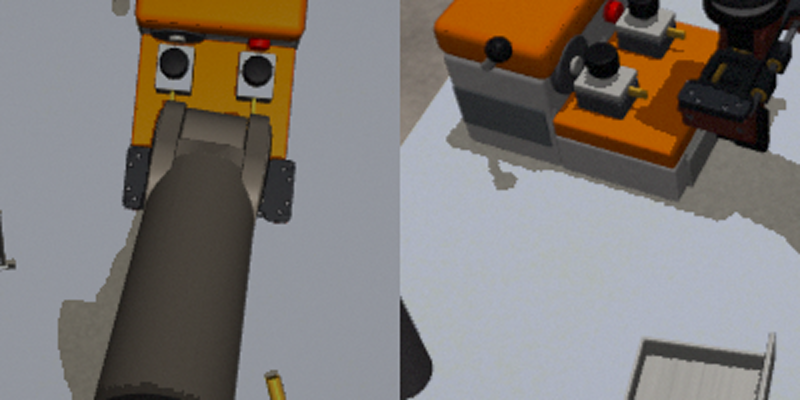

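The tool has stopped moving and the wrist force reads 9 N with the plate at the wall fronts, so the tray is home. I'll ease off the push and open the gripper.

>>> apply_moves(
  commands=[
    [0,0,0,0.008,0,0,1],
    [0,0,0,0.008,0,0,-1],
    [0,0,0,0.008,0,0,-1],
    [0,0,0,0.008,0,0,-1],
    [0,0,0,0.008,0,0,-1],
  ],
)

```text
clock: 8.22
position: [605.3, -17.4, 26.8]
eef_rot: [0.135, 3.138, 0.0]
ft_force: [-1.2, -0.2, -0.1]
grip_width: 50.3
gripper_force: 0.0
```

>>> apply_moves(
  commands=[
    [0,0,0,0,0,0,-1],
    [0,0,0,0,0,0,-1],
    [0,0,0,0,0,0,-1],
  ],
)

```text
clock: 8.6
position: [605.0, -17.3, 26.8]
eef_rot: [0.135, 3.139, 0.0]
ft_force: [-0.9, 0.7, -0.8]
grip_width: 80.6
gripper_force: 0.0
```

>>> apply_moves(
  commands=[
    [0,0,0,0,0,-0.1,-1],
    [0,0,0,0,0,-0.25,-1],
    [0,0,0,0,0,-0.4,-1],
    [0,0,0,0.15,0,-0.55,-1],
    [0,0,0,0.3,0,-0.65,-1],
  ],
)

```text
clock: 9.22
position: [515.1, -9.7, 223.5]
eef_rot: [0.136, 3.137, 0.0]
ft_force: [0.3, 1.3, 1.3]
grip_width: 88.0
gripper_force: 0.0
```

>>> apply_moves(
  commands=[
    [0,0,0,0.05,0.2,0,-1],
    [0,0,0,0.05,0.4,0,-1],
    [0,0,0,0.05,0.6,0,-1],
    [0,0,0,0,0.8,0,-1],
    [0,0,0,0,0.9,0,-1],
  ],
)

```text
clock: 9.85
position: [538.6, 263.4, 221.6]
eef_rot: [0.13, 3.139, 0.002]
ft_force: [0.4, -0.5, -0.3]
grip_width: 87.9
gripper_force: 0.0
```

```bash
python3 - <<'E'
from bench import readout, cams
import cv2,numpy as np
s=readout.observe(); print(s['position'],s['ft_force'],s['clock'])
t=cams.capture('top')[:,:,::-1]; cv2.imwrite('pics/top4.png',t); a=t[130:230,290:390]; b=cams.capture('side')[130:230,230:330,::-1]
cv2.imwrite('pics/t4.png',cv2.resize(np.hstack([a,b]),None,fx=4,fy=4,interpolation=cv2.INTER_NEAREST))
E
```

```text
[538.61433144 263.36168691 221.55507282] [ 0.42163416 -0.49150506 -0.32125735] 9.85
```

View pics/t4.png

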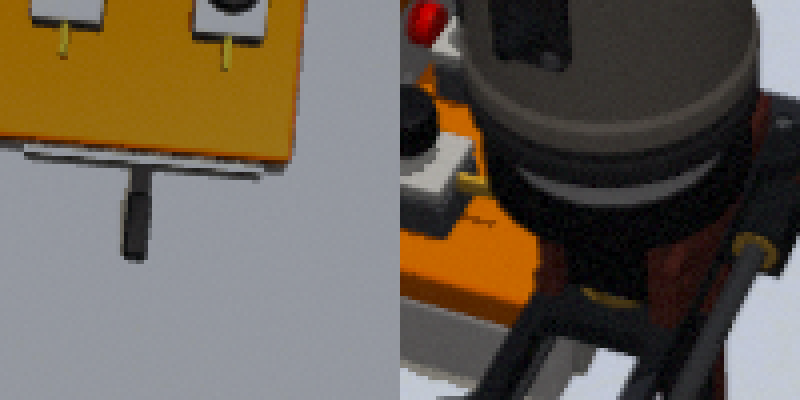

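The top view shows the plate parallel to the machine front and up against it: plate ends at about (296,168) and (355,174), handle at (324,185). Now a numeric check.

```bash
python3 - <<'E'
import numpy as np
from h import ray
o=np.array([645.5,-20.5]); u=np.array([np.cos(.087),-np.sin(.087)]); v=np.array([-u[1],u[0]])
for z,px in ((43,[[296,169.2],[355.3,174.4]]),(43,[[325.6,171.8]]),(62,[[324.5,184.3]])): print(z,((ray('top',px,z)[:,:2]-o)@np.c_[u,v]).round(1).tolist())
E
```

```text
43 [[-8.5, 65.8], [-7.7, -71.9]]
43 [[-8.1, -2.9]]
62 [[-38.6, -3.1]]
```

```bash
python3 -c "
from bench import bot; print(bot.job_done())"
```

```text
the job is handed in; nothing more can be done
None
```

I slid the narrow tray fully home in the bay (about 3 mm off by camera, both in depth and sideways), let go of it, left the wide tray alone, and handed the job in at about 10 s; no verdict came back.

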